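# Set up the sliding drying bar and hang the cutlery cups

### The job

Loosen the red clamp knob, slide the drying bar along its rail until the blue middle peg is directly above the blue line across the drip tray, and tighten the clamp fully again. Then hang every cutlery cup that is there by the square eye in its plate, each on a peg of its own, pushed back on the bar and open side up, and last of all turn the timer dial so that its white pointer stands at the green mark. Do not knock the soap bottle, the mug or the brush about.

Things in the scene. Friction and masses are not known exactly. Their poses are not given: they have to be found in the camera images.
- cup_red: Red plastic cutlery cup, upright on the counter, may be absent: box 50 (x) x 70 (y) x 65 mm high; its +x wall rises as a plate 6 mm thick, 70 wide, centred at x = +22 mm, to 150 mm height, with a 28 x 28 mm square window (the eye) at 84 to 112 mm height. Pinch the plate across its thickness above the window. 180 g, heavy foot. Origin: centre of the box's underside; x towards the plate, z up.
- cup_red_eye (a point): centre of the square eye in the red cup's plate: 98 mm above the underside, at x = +22 mm of the cup, mid-thickness; axes as the cup's
- cup_yellow: Yellow plastic cutlery cup, upright on the counter, may be absent: box 50 (x) x 70 (y) x 65 mm high; its +x wall rises as a plate 6 mm thick, 70 wide, centred at x = +22 mm, to 150 mm height, with a 28 x 28 mm square window (the eye) at 84 to 112 mm height. Pinch the plate across its thickness above the window. 180 g, heavy foot. Origin: centre of the box's underside; x towards the plate, z up.
- cup_yellow_eye (a point): centre of the square eye in the yellow cup's plate: 98 mm above the underside, at x = +22 mm of the cup, mid-thickness; axes as the cup's
- cup_green: Green plastic cutlery cup, upright on the counter, may be absent: box 50 (x) x 70 (y) x 65 mm high; its +x wall rises as a plate 6 mm thick, 70 wide, centred at x = +22 mm, to 150 mm height, with a 28 x 28 mm square window (the eye) at 84 to 112 mm height. Pinch the plate across its thickness above the window. 180 g, heavy foot. Origin: centre of the box's underside; x towards the plate, z up.
- cup_green_eye (a point): centre of the square eye in the green cup's plate: 98 mm above the underside, at x = +22 mm of the cup, mid-thickness; axes as the cup's
- peg_left (a point): Left (+y) steel peg, 97 mm from the middle one: 8 mm round, from the white bar (top 151 mm over the counter) towards the robot, rising 12 degrees. Point: on its axis where a hung plate's mid-thickness rests, 4 mm before the bar, 142 mm high; tip 38 mm further out (-x), 8 mm higher. A cup hangs with its eye's upper edge on it, plate against the bar and the lower rest bar, open box to the robot.
- peg_mid (a point): Middle peg, BLUE: 8 mm round, from the white bar (top 151 mm over the counter) towards the robot, rising 12 degrees. Point: on its axis where a hung plate's mid-thickness rests, 4 mm before the bar, 142 mm high; tip 38 mm further out (-x), 8 mm higher. A cup hangs with its eye's upper edge on it, plate against the bar and the lower rest bar, open box to the robot.
- peg_right (a point): Right (-y) steel peg, 97 mm from the middle one: 8 mm round, from the white bar (top 151 mm over the counter) towards the robot, rising 12 degrees. Point: on its axis where a hung plate's mid-thickness rests, 4 mm before the bar, 142 mm high; tip 38 mm further out (-x), 8 mm higher. A cup hangs with its eye's upper edge on it, plate against the bar and the lower rest bar, open box to the robot.
- stand: White drying stand, fixed to the counter; a horizontal steel rail along its y on two posts at y = +-205 mm, x = +62 mm. Origin on the counter below the row of peg points; x away from the robot. The drying bar's carriage rides on the rail. At the right end a grey timer housing 85 x 90 mm, 90 mm high, carries the dial.
- carriage (a joint): slide of the drying bar (with pegs, aluminium block, clamp knob and tab) along the stand's +y, m, from -0.09 to 0.09; held fast by the clamp
- carriage_grip (a point): point to take to slide the bar: in the black upright tab on the aluminium block, 14 mm thick along y, 26 mm along x; the tab rises 43 mm above the block, from 156 to 198 mm over the counter; this point is at 185 mm
- clamp (a joint): red clamp knob on the carriage, rad, upright axis; grows clockwise seen from above. 0 = fully loosened (stop), 1.4 = fully tight (stop); free below about 0.4, locks above 1.15. At 0 its grip bar lies along the stand's x with the white end to -x.
- clamp_grip (a point): on the clamp knob's axis at the height to grip, 186 mm over the counter: grip bar 42 mm long, 10 mm thick, 27 mm tall (4 mm above to 22 mm below this point), on a 48 mm disc 8 mm thick. Travels with the carriage; does not show the turn (see the joint)
- dial (a joint): black timer dial on the grey housing, rad, grows clockwise seen from above, 0 to 4.3. At 0 its white pointer end points to the stand's -x; the ten scale ticks lie every 0.475 rad clockwise from there; the green tick is the fifth, at 1.90
- dial_grip (a point): on the dial's axis at the height to grip, 120 mm over the counter: grip bar 42 mm long, 10 mm thick, 27 mm tall (4 mm above to 22 mm below this point), on a 48 mm disc
- tray_line (a point): middle of the blue line across the steel drip tray (120 x 310 mm, 12 mm high, fixed) below the pegs; axes parallel to the stand's; the line runs along x, so its y is what matters
- soap: yellow dish soap bottle, 60 mm wide, 190 mm high; origin: centre of its foot; bystander
- mug: blue mug, 80 mm wide, 90 mm high; origin: centre of its foot; bystander
- brush: dish brush lying on the counter; origin: middle of its underside; bystander
Things that resemble listed ones, but are neither listed nor needed, are in the scene too. What is shaped like the cup_yellow but grey or pink is not meant.

How it is judged (in metres and radians):
On the way, in this order (a step that is already met when the one before it is completed fails the run):
1. the clamp knob is loosened (value of joint clamp below 0.4 rad), for 0.2 s.
2. the drying bar is slid until the blue peg is above the tray's blue line (y of peg_mid in the frame of tray_line between -0.012 and 0.012 m), for 0.2 s.
3. the clamp is tight again with the blue peg above the line (all of step 2 and value of joint clamp above 1.15 rad), for 0.2 s.
4. every cup present hangs by its eye on a peg (((distance between cup_red_eye and peg_left below 0.024 m and z of cup_red_eye in the frame of peg_left below 0.001 m) or (distance between cup_red_eye and peg_mid below 0.024 m and z of cup_red_eye in the frame of peg_mid below 0.001 m) or (distance between cup_red_eye and peg_right below 0.024 m and z of cup_red_eye in the frame of peg_right below 0.001 m)) and angle between each of cup_red, cup_yellow, cup_green's own z axis and vertical below 0.3 rad and linear speed of each of cup_red, cup_yellow, cup_green below 0.05 m/s and contact force between each of cup_red, cup_yellow, cup_green and the fingers below 0.1 N and ((distance between cup_yellow_eye and peg_left below 0.024 m and z of cup_yellow_eye in the frame of peg_left below 0.001 m) or (distance between cup_yellow_eye and peg_mid below 0.024 m and z of cup_yellow_eye in the frame of peg_mid below 0.001 m) or (distance between cup_yellow_eye and peg_right below 0.024 m and z of cup_yellow_eye in the frame of peg_right below 0.001 m)) and ((distance between cup_green_eye and peg_left below 0.024 m and z of cup_green_eye in the frame of peg_left below 0.001 m) or (distance between cup_green_eye and peg_mid below 0.024 m and z of cup_green_eye in the frame of peg_mid below 0.001 m) or (distance between cup_green_eye and peg_right below 0.024 m and z of cup_green_eye in the frame of peg_right below 0.001 m))), for 0.3 s.
5. the dial stands at the green mark, the cups still hanging (all of step 4 and value of joint dial between 1.75 and 2.05 rad), for 0.2 s.
At the end, for the whole second after the job is handed in: Every cup present hangs at rest by its eye on a peg (eye centre within 24 mm of the peg point and below the peg axis, tilt under 0.3 rad), released; the blue peg is within 12 mm of the tray line; the clamp is above 1.15 rad; the dial within 0.15 rad of the green mark at 1.90 (all of step 3 and all of step 5); the robot touches nothing.
It fails at once if the soap is knocked aside or over (distance of soap from where it was at the start of the episode above 0.04 m or angle between soap's own z axis and vertical above 0.5 rad).
It fails at once if the mug is knocked aside or over (distance of mug from where it was at the start of the episode above 0.04 m or angle between mug's own z axis and vertical above 0.5 rad).
It fails at once if the brush is knocked aside or over (distance of brush from where it was at the start of the episode above 0.04 m or angle between brush's own z axis and vertical above 0.5 rad).
Of cup_red, cup_yellow, cup_green only 2 to 3 are there at a start; the rules pass over those that are not, and their reading is None.
At some moment in a run one of cup_red, cup_yellow, cup_green may be knocked a few centimetres aside while the robot is not near it.
It also fails if it takes over 210 s, if anything falls off the work surface, if the arm or the gripper's body presses on something with over 40 N, if the wrist force passes 120 N, or if a joint passes its speed limit or range.

### The arm

A 7-joint arm with a two-finger parallel gripper is mounted at the origin on the work surface. World frame = base frame: x ahead of the robot, y to its left, z up, the work surface at z = 0. Lengths are in mm, angles in rad, forces in N, time in s.
With the tool pointing down it reaches from about 350 to 900 mm from the base axis. Payload 19.9 kg.
Tool frame: the origin (TCP) lies midway between the tips of the shut fingers; the grasp point (between the pads) lies 19 mm behind it; z points along the fingers, y is the line along which they close (so a half turn about z gives the same grasp; the last joint's range is limited). The gripper opens to 94 mm and grips with 3 to 60 N. Pads are 16 mm wide; open, the fingers measure 119 mm over their backs; the gripper's body (75 mm by 177 mm) begins 78 mm behind the grasp point.
Start: joints at [-1.371, 0.417, -0.01, 1.614, 0.005, 1.111, -0.053], TCP at [149.041, 606.948, 205.425] pointing down, gripper open.
Joint ranges: [-2.81, 2.81], [-0.39, 2.02], [-1.27, 1.25], [0.06, 2.57], [-1.19, 4.33], [0.19, 2], [-2.82, 2.82]. Speed limits (rad/s): [1.89, 1.89, 2.39, 2.39, 3.01, 3.01, 3.01].

### API

Orientations are given as a unit quaternion [w, x, y, z].
In Python, from rig import telemetry, imaging, order gives the robot as it stands.
- The arm moves only by the shell command python3 -m inch 'ROWS' [OPENING] [FORCE]. ROWS is JSON, a list of rows, each a list of 2 entries, a list of its own where there are three numbers: the shift along the tool's x, y, z in cm, then the turn, a rotation vector about the tool's x, y, z in degrees. A call has 1 to 20 rows; each row shifts and turns the commanded pose from where the row before left it, along the tool's axes as they then stand; what a row does not reach is not made up. A row lasts 1/12 s, in which the tool goes at most 41.7 mm and 7.16 degrees, less where a joint would pass 70% of its speed; a pose out of reach is approached as far as the arm can. A call is refused whole if a number of a shift passes 4.17 or a number of a turn 7.16, either way. A call with a gripper value outside its range is refused whole. OPENING is the opening, from 0 (shut) to 1 (fully open), set as the call begins (- or left out, the last holds). The fingers move at their own pace and stop on an object; FORCE is the grip in N (left out, the last holds). Time passes only in rows, so rows that do not move let the fingers close. It gives the time, the measured TCP pose, the force, the opening and the grip force at its end, in the units of the state.
- telemetry.read_state(): the state, without advancing time (a new reading comes with each control period).
- imaging.get_image(name): name is "side" or "top" or "wrist"; returns a dict with "image" (480x640x3 uint8, blue, green, red), "fx", "fy", "cx", "cy" (pixels), "k1" (the pictures are not rectified: a ray, as slopes to the right and down, at radius r is drawn at 1 + k1 r^2 times it, then the intrinsics apply), "rvec" (rotation vector, rad) and "tvec" (3), from world to camera coordinates, as OpenCV has them; the wrist camera has in their place "hand_eye" (4x4, takes a point from camera to tool coordinates, whose origin is the TCP and whose axes are the flange's). Camera axes: x right, y down, z forward; pixel columns grow to the right and rows downward; lengths in mm; the calibration is good to about 2 mm. A picture is of the moment at which its call begins: read the wrist's pose just before it. There is no depth.
- order.hand_in(): hands the job in; it is judged then, once.
The state is a dict: "time": time; "joints": joint angles; "joint_velocities": joint speeds; "joint_efforts": joint torques, N m; "position": TCP position; "ee_rot": TCP orientation; "wrist_force": force on the tool from outside, world axes, zero at the start; "wrist_torque": the same for the moment, N m; "opening": finger opening in mm; "gripper_force": force on a finger pad.
Only numpy, scipy, OpenCV 4.12 (cv2) and the standard library are available. Lean on these libraries where they do the work, as an engineer would, in place of code of your own. Each camera call takes 0.05 s, during which the arm holds its last target. There are 200 camera calls.

## Working session

There is one attempt and no reset: what is moved stays moved. The work goes in short steps, Python scripts to look and compute and a shell command to move; the robot and the scene stay as the last step left them, time stands still between calls to the robot, and variables do not carry over. Pictures are saved under pics/ and viewed, at most 14 in all, crops included, and the job is handed in when it is done.

```bash
mkdir -p pics; ls; cat > h.py <<'E'
import numpy as np, cv2
from scipy.spatial.transform import Rotation as R
from rig import telemetry, imaging, order
def grab(n,f=None):
    s=telemetry.read_state(); d=imaging.get_image(n)
    if n=="wrist":
        q=s["ee_rot"]; T=np.eye(4); T[:3,:3]=R.from_quat([q[1],q[2],q[3],q[0]]).as_matrix(); T[:3,3]=s["position"]
        d["c2w"]=T@np.array(d["hand_eye"])
    else:
        M=np.eye(4); M[:3,:3]=cv2.Rodrigues(np.array(d["rvec"],float))[0]; M[:3,3]=np.ravel(d["tvec"]); d["c2w"]=np.linalg.inv(M)
    if f: cv2.imwrite("pics/"+f+".png",d["image"])
    return d
def ray(d,u,v):
    x=np.array([(u-d["cx"])/d["fx"],(v-d["cy"])/d["fy"]]); y=x.copy()
    for _ in range(20): y=x/(1+d["k1"]*(y@y))
    return d["c2w"][:3,3],d["c2w"][:3,:3]@np.array([*y,1])
def onz(d,u,v,z):
    o,r=ray(d,u,v); return o+r*(z-o[2])/r[2]
def proj(d,p):
    c=np.linalg.inv(d["c2w"])@np.array([*p,1]); y=c[:2]/c[2]; y=y*(1+d["k1"]*(y@y))
    return np.array([y[0]*d["fx"]+d["cx"],y[1]*d["fy"]+d["cy"]])
def tri(d1,p1,d2,p2):
    o1,r1=ray(d1,*p1);o2,r2=ray(d2,*p2)
    t=np.linalg.lstsq(np.c_[r1,-r2],o2-o1,rcond=None)[0]
    a=o1+r1*t[0];b=o2+r2*t[1]; return (a+b)/2,np.linalg.norm(a-b)
E
python3 - <<'E'
from h import *
for n in("top","side","wrist"):
    d=grab(n,n+"0"); print(n,d["c2w"].round(2).tolist(),d["fx"],d["k1"])
print(telemetry.read_state())
E
```

```text
pics
top [[-0.02, -0.99, 0.16, 329.89], [-1.0, 0.02, -0.0, -3.99], [0.0, -0.16, -0.99, 1497.04], [0.0, 0.0, 0.0, 1.0]] 537.4579185804145 -0.16774706539645118
side [[0.95, -0.19, 0.25, 163.44], [-0.31, -0.62, 0.72, -1185.5], [0.01, -0.76, -0.65, 1186.15], [0.0, 0.0, 0.0, 1.0]] 508.13016652536317 -0.07580500665800838
wrist [[0.24, 0.94, 0.23, 81.91], [0.97, -0.23, -0.06, 623.33], [-0.0, 0.24, -0.97, 383.7], [0.0, 0.0, 0.0, 1.0]] 380.12310474901756 -0.04192699542337698
{'time': 0.15, 'joints': array([-1.37146936,  0.41781642, -0.0103292 ,  1.61399411,  0.00471212,
        1.11068381, -0.05300765]), 'joint_velocities': array([-0.00036187, -0.00142245, -0.00022044, -0.00149885,  0.00130912,
        0.00280302,  0.00045016]), 'joint_efforts': array([ 1.45693106e-03, -8.51535416e+01,  6.39443491e-01, -4.26149011e+01,
       -4.87035688e-02,  1.70318369e-02,  2.38555032e-05]), 'position': array([148.99862028, 606.70754078, 204.99919732]), 'ee_rot': array([-1.50525774e-05,  1.20108214e-01,  9.92760708e-01, -4.38748473e-04]), 'wrist_force': array([0.01877095, 0.73363692, 0.3890167 ]), 'wrist_torque': array([-0.00169441, -0.03618005, -0.01016428]), 'gripper_force': 0.0, 'opening': 93.4203135812393}
```

View pics/top0.png

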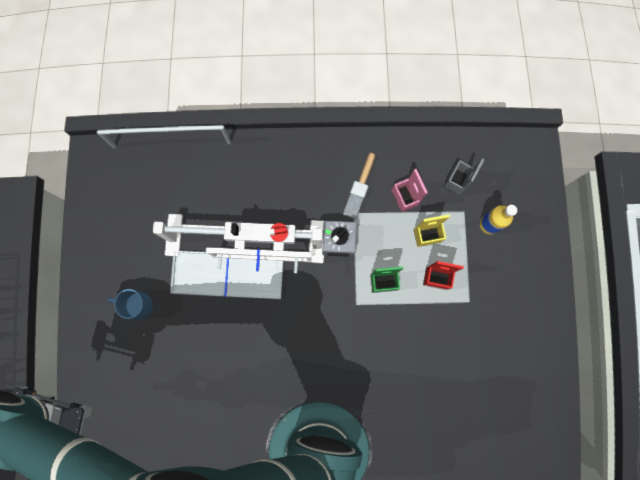

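View pics/side0.png

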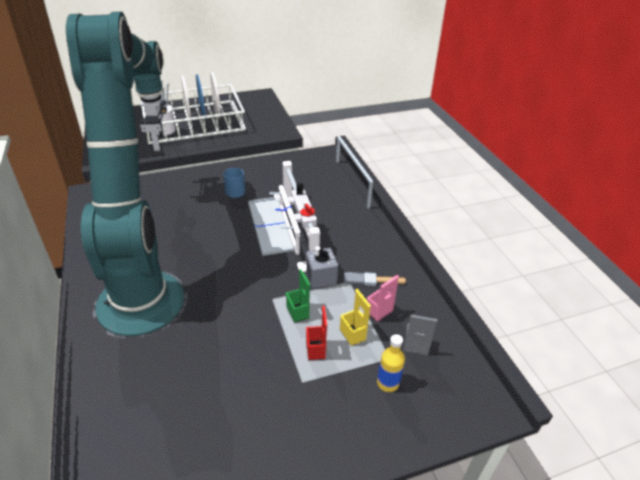

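Top shows all three cups (red 441,275; yellow 431,232; green 386,280), knob (279,233), dial (340,236), blue peg (258,260) and tray line (227,275), so the bar must go about +y (image left). Measure the coarse positions.

```bash
python3 - <<'E'
from h import *
d=grab("top"); im=d["image"]; hsv=cv2.cvtColor(im,cv2.COLOR_BGR2HSV)
def m(lo,hi,box):
    k=cv2.inRange(hsv,lo,hi); z=np.zeros_like(k); a,b,c,e=box; z[b:e,a:c]=k[b:e,a:c]
    return z
def rep(n,k,z):
    ys,xs=np.nonzero(k); 
    print(n,len(xs),xs.mean().round(1),ys.mean().round(1),xs.min(),xs.max(),ys.min(),ys.max(),onz(d,xs.mean(),ys.mean(),z).round(0))
rep("knob",m((0,150,90),(8,255,255),(260,215,300,250)),180)
rep("bluepeg",m((105,120,60),(130,255,255),(250,245,270,275)),146)
rep("line",m((105,120,60),(130,255,255),(215,255,240,300)),12)
for n,u,v,z in [("dial",340,236,124),("tab",235,229,198),("postL",175,228,160),("postR",318,240,160),("soap",497,220,0),("mug",133,305,45)]: print(n,onz(d,u,v,z).round(0))
for n,lo,hi,b in [("red",(0,150,60),(8,255,255),(420,255,470,300)),("yel",(22,150,60),(35,255,255),(410,210,455,250)),("grn",(50,120,30),(80,255,255),(365,260,410,300))]:
    k=m(lo,hi,b); rep(n,k,0); print(cv2.boundingRect(k), [onz(d,*p,150).round(0)[:2].tolist() for p in cv2.boxPoints(cv2.minAreaRect(np.argwhere(k)[:,::-1].astype(np.float32)))])
cv2.imwrite("pics/top_crop.png",cv2.resize(im[190:310,150:350],None,fx=4,fy=4,interpolation=cv2.INTER_CUBIC))
cv2.imwrite("pics/top_cups.png",cv2.resize(im[200:310,350:480],None,fx=5,fy=5,interpolation=cv2.INTER_CUBIC))
E
```

```text
knob 208 279.4 231.7 271 286 223 240 [575.  88. 180.]
bluepeg 55 257.5 259.5 256 259 249 270 [510. 146. 146.]
line 68 226.2 277.6 224 228 258 296 [479. 249.  12.]
dial [571. -66. 124.]
tab [580. 196. 198.]
postL [593. 358. 160.]
postR [556.  -8. 160.]
soap [ 634. -529.    0.]
mug [402. 503.  45.]
red 502 441.6 273.5 424 462 261 288 [ 482. -356.    0.]
(424, 261, 39, 28) [[441.0, -273.0], [504.0, -289.0], [485.0, -376.0], [422.0, -360.0]]
yel 279 429.9 229.1 415 445 218 244 [ 609. -329.    0.]
(415, 218, 31, 27) [[596.0, -255.0], [611.0, -337.0], [554.0, -345.0], [540.0, -263.0]]
grn 326 386.0 276.9 372 402 267 290 [ 475. -198.    0.]
(372, 267, 31, 24) [[480.0, -140.0], [486.0, -220.0], [431.0, -223.0], [425.0, -143.0]]
```

View pics/top_crop.png

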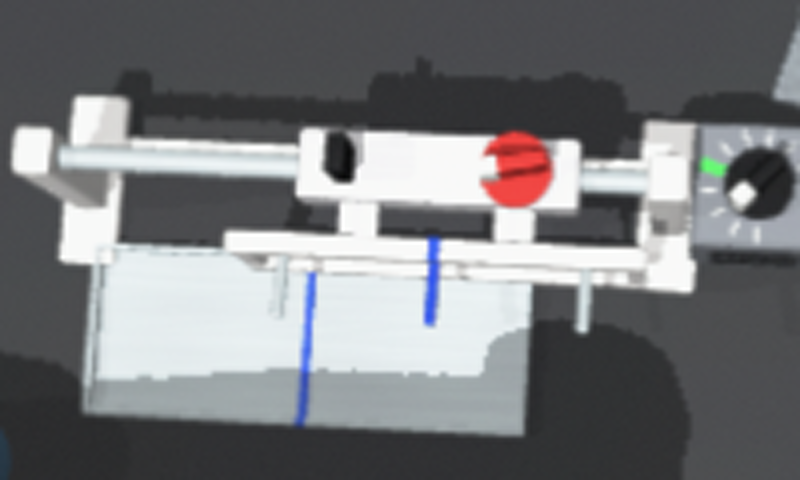

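The top crop shows the knob's grip bar with its white end to the left (clamp tight), the blue peg right of the tray line and the tab at the block's left end. Next, rise, turn 64° and go over the stand for a closer wrist view.

```bash
python3 -m inch '[[[0,0,-4.1],[0,0,0]],[[0,0,-4.1],[0,0,0]],[[0,0,-4.1],[0,0,0]],[[0,0,0],[0,0,6.4]],[[0,0,0],[0,0,6.4]],[[0,0,0],[0,0,6.4]],[[0,0,0],[0,0,6.4]],[[0,0,0],[0,0,6.4]],[[0,0,0],[0,0,6.4]],[[0,0,0],[0,0,6.4]],[[0,0,0],[0,0,6.4]],[[0,0,0],[0,0,6.4]],[[0,0,0],[0,0,6.4]]]' 1
python3 -m inch '[[[-3.4,1.6,0],[0,0,0]],[[-3.4,1.6,0],[0,0,0]],[[-3.4,1.6,0],[0,0,0]],[[-3.4,1.6,0],[0,0,0]],[[-3.4,1.6,0],[0,0,0]],[[-3.4,1.6,0],[0,0,0]],[[-3.4,1.6,0],[0,0,0]],[[-3.4,1.6,0],[0,0,0]],[[-3.4,1.6,0],[0,0,0]],[[-3.4,1.6,0],[0,0,0]],[[-3.4,1.6,0],[0,0,0]],[[-3.4,1.6,0],[0,0,0]],[[-3.4,1.6,0],[0,0,0]],[[-3.4,1.6,0],[0,0,0]],[[-3.4,1.6,0],[0,0,0]],[[-3.4,1.6,0],[0,0,0]],[[-3.4,1.6,0],[0,0,0]],[[0,0,0],[0,0,0]],[[0,0,0],[0,0,0]]]'
python3 -c "
from h import *
grab('wrist','w1')"
```

```text
time: 1.28
position: [149.0, 606.9, 328.2]
ee_rot: [0.0, 0.63, 0.777, -0.0]
wrist_force: [-0.2, -0.1, 0.1]
opening: 94.3
gripper_force: 0.0
time: 2.87
position: [537.7, 97.6, 328.2]
ee_rot: [0.0, 0.629, 0.777, -0.001]
wrist_force: [-0.4, 0.1, 0.5]
opening: 93.9
gripper_force: 0.0
```

View pics/w1.png

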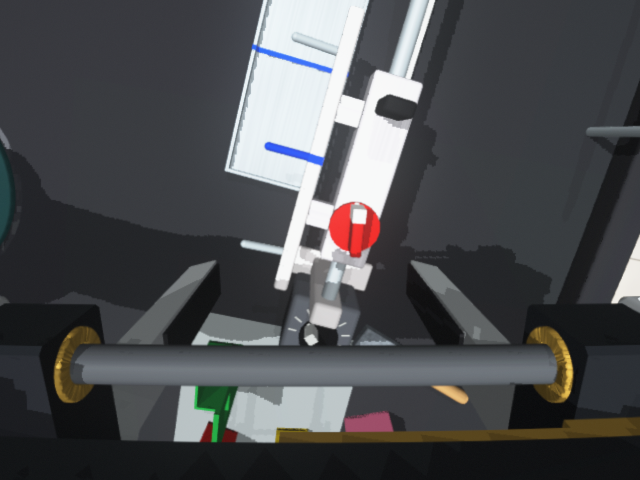

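Wrist view: knob disc centre (355,227) with bar upright in image, white end at top; tray line (252,46)-(332,71); blue peg (266,146)-(322,160); tab (397,107).

```bash
python3 - <<'E'
from h import *
d=grab("wrist"); im=d["image"]; hsv=cv2.cvtColor(im,cv2.COLOR_BGR2HSV)
k=cv2.inRange(hsv,(0,120,70),(10,255,255)); k[:, :320]=0;k[:190]=0;k[265:]=0;k[:,390:]=0
c=max(cv2.findContours(k,0,1)[0],key=cv2.contourArea); h=cv2.convexHull(c)
(u,v),r=cv2.minEnclosingCircle(h); print("knob",u,v,r,onz(d,u,v,164),onz(d,u,v,168), "diam",np.linalg.norm(onz(d,u-r,v,164)-onz(d,u+r,v,164)))
b=cv2.inRange(hsv,(108,150,60),(130,255,255))
n,l,s,ce=cv2.connectedComponentsWithStats(b)
for i in range(1,n):
    if s[i,4]>60:
        p=np.argwhere(l==i)[:,::-1].astype(np.float32); vx,vy,x0,y0=cv2.fitLine(p,2,0,.01,.01).ravel()
        t=(p-[x0,y0])@[vx,vy]; a=np.array([x0,y0])+np.array([vx,vy])*t.min(); e=np.array([x0,y0])+np.array([vx,vy])*t.max()
        print(s[i],a,e,"z12",onz(d,*a,12).round(1),onz(d,*e,12).round(1),"peg",onz(d,*a,150).round(1),onz(d,*e,150).round(1),onz(d,*a,141).round(1),onz(d,*e,141).round(1))
print("tab",onz(d,397,107,198)); print("barends",onz(d,358,207,190),onz(d,355,255,190)); print("dial",onz(d,318,333,124))
E
```

```text
knob 354.68182373046875 231.10606384277344 27.238508224487305 [578.79473975  90.8001215  164.        ] [578.14325792  91.68988176 168.        ] diam 50.75935427950949
[252  46  80  28 354] [252.18059  48.39563] [331.28894   72.032974] z12 [428.7 252.7  12. ] [528.4 246.2  12. ] peg [455.  228.8 150. ] [526.9 224.2 150. ] [453.3 230.4 141. ] [527.  225.6 141. ]
[266 144  59  23 435] [265.84924 146.5227 ] [323.38907 163.11818] z12 [466.6 141.3  12. ] [542.9 136.2  12. ] peg [482.3 148.5 150. ] [537.3 144.8 150. ] [481.3 148.  141. ] [537.7 144.3 141. ]
tab [582.09048148 202.35066461 198.        ]
barends [572.33370341 117.64164829 190.        ] [579.93374034  75.71345127 190.        ]
dial [573.15395435 -40.75893289 124.        ]
```

```bash
python3 -m inch '[[[-0.5,1.9,0],[0,0,2]],[[-0.5,1.9,0],[0,0,2]],[[0,0,4],[0,0,0]],[[0,0,4],[0,0,0]],[[0,0,3],[0,0,0]],[[0,0,0],[0,0,0]],[[0,0,0],[0,0,0]],[[0,0,0],[0,0,0]]]' 0.5
python3 - <<'E'
from h import *
print(telemetry.read_state()["position"]); d=grab("wrist","w2")
print(proj(d,(577,96,190)))
E
```

```text
time: 3.63
position: [577.0, 97.8, 220.6]
ee_rot: [0.001, 0.654, 0.756, 0.001]
wrist_force: [-0.2, -0.6, 0.4]
opening: 47.6
gripper_force: 0.0
[576.95684939  97.83002261 220.61172871]
[311.86138119 262.04929531]
```

View pics/w2.png

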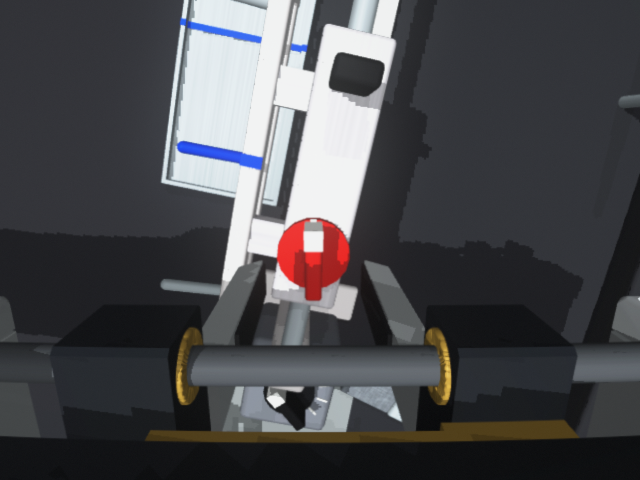

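The bar stands straight upright in the wrist image between the fingers, centre about (313,266), so shift 3 mm and go down.

```bash
python3 -m inch '[[[-0.3,0,2.6],[0,0,0]],[[0,0,1.6],[0,0,0]],[[0,0,1.0],[0,0,0]],[[0,0,0],[0,0,0]],[[0,0,0],[0,0,0]]]' 0.5
python3 -m inch '[[[0,0,0],[0,0,0]],[[0,0,0],[0,0,0]],[[0,0,0],[0,0,0]],[[0,0,0],[0,0,0]],[[0,0,0],[0,0,0]],[[0,0,0],[0,0,0]],[[0,0,0],[0,0,0]],[[0,0,0],[0,0,0]]]' 0 40
```

```text
time: 4.1
position: [577.3, 94.3, 167.7]
ee_rot: [0.0, 0.655, 0.756, 0.0]
wrist_force: [-0.1, 0.5, -0.7]
opening: 47.1
gripper_force: 0.0
time: 4.77
position: [577.5, 94.2, 166.7]
ee_rot: [0.001, 0.655, 0.756, 0.001]
wrist_force: [5.3, 0.5, -2.1]
opening: 9.6
gripper_force: 40.0
```

```bash
python3 -m inch '[[[0,0,0],[0,0,-5]],[[0,0,0],[0,0,-5]],[[0,0,0],[0,0,-5]],[[0,0,0],[0,0,-5]],[[0,0,0],[0,0,-5]],[[0,0,0],[0,0,-5]],[[0,0,0],[0,0,-5]],[[0,0,0],[0,0,-5]]]'
python3 -m inch '[[[0,0,0],[0,0,-5]],[[0,0,0],[0,0,-5]],[[0,0,0],[0,0,-5]],[[0,0,0],[0,0,-5]],[[0,0,0],[0,0,-5]],[[0,0,0],[0,0,-5]],[[0,0,0],[0,0,-5]],[[0,0,0],[0,0,0]],[[0,0,0],[0,0,0]]]'
python3 -c "
from h import *
print(telemetry.read_state()['wrist_torque'])
grab('wrist','w3')"
```

```text
time: 5.43
position: [576.4, 93.6, 166.6]
ee_rot: [-0.0, 0.355, 0.935, -0.0]
wrist_force: [-4.1, -2.9, 4.4]
opening: 9.9
gripper_force: 40.0
time: 6.18
position: [576.0, 93.9, 166.6]
ee_rot: [-0.001, 0.059, 0.998, -0.0]
wrist_force: [-6.2, -1.1, 5.5]
opening: 9.8
gripper_force: 40.0
[-0.24910368  1.65959276  0.09292579]
```

View pics/w3.png

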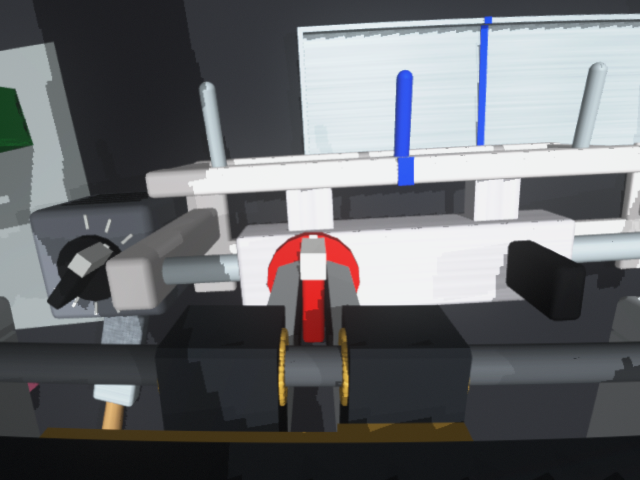

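Now the knob bar points to the stand's -x (clamp near 0), blue peg (404,70)-(404,180), tray line (487,18)-(480,145). I keep the knob and slide with it.

```bash
python3 -m inch '[[[0.02,0.4,0],[0,0,0]],[[0.05,1,0],[0,0,0]],[[0.05,1,0],[0,0,0]],[[0.05,1,0],[0,0,0]],[[0.05,1,0],[0,0,0]],[[0.05,1,0],[0,0,0]],[[0.05,1,0],[0,0,0]],[[0.05,1,0],[0,0,0]],[[0.05,1,0],[0,0,0]],[[0,0,0],[0,0,0]],[[0,0,0],[0,0,0]]]'
cat > peg.py <<'E'
from h import *
d=grab("wrist"); hsv=cv2.cvtColor(d["image"],cv2.COLOR_BGR2HSV)
b=cv2.inRange(hsv,(108,150,60),(130,255,255))
n,l,s,ce=cv2.connectedComponentsWithStats(b)
for i in range(1,n):
    if s[i,4]>60:
        p=np.argwhere(l==i)[:,::-1].astype(np.float32); vx,vy,x0,y0=cv2.fitLine(p,2,0,.01,.01).ravel()
        t=(p-[x0,y0])@[vx,vy]; a=np.array([x0,y0])+np.array([vx,vy])*t.min(); e=np.array([x0,y0])+np.array([vx,vy])*t.max()
        print(s[i].tolist(),a.round(),e.round(),"z12",onz(d,*a,12).round(1),onz(d,*e,12).round(1),"tip150",onz(d,*a,150).round(1),onz(d,*e,150).round(1),"base",onz(d,*e,148).round(1))
E
python3 peg.py
```

```text
time: 7.15
position: [581.5, 179.3, 166.6]
ee_rot: [-0.001, 0.058, 0.998, 0.0]
wrist_force: [-9.6, 1.5, 8.1]
opening: 9.7
gripper_force: 40.0
[378, 30, 9, 120, 779] [381.  30.] [383. 149.] z12 [435.5 251.9  12. ] [530.4 246.1  12. ] tip150 [467.6 225.2 150. ] [523.3 221.8 150. ] base [523.4 222.1 148. ]
[395, 70, 19, 116, 1669] [403.  70.] [404. 185.] z12 [468.1 267.5  12. ] [563.6 262.4  12. ] tip150 [486.8 234.3 150. ] [542.7 231.3 150. ] base [543.  231.8 148. ]
```

```bash
python3 -m inch '[[[0.04,0.7,0],[0,0,0]],[[0.04,0.7,0],[0,0,0]],[[0,0,0],[0,0,0]],[[0,0,0],[0,0,0]]]'
python3 peg.py
```

```text
time: 7.53
position: [582.4, 193.1, 166.6]
ee_rot: [-0.001, 0.059, 0.998, 0.0]
wrist_force: [-8.4, 3.2, 7.8]
opening: 9.7
gripper_force: 40.0
[362, 31, 9, 120, 786] [365.  31.] [368. 150.] z12 [435.6 252.3  12. ] [530.6 246.4  12. ] tip150 [468.1 231.1 150. ] [523.8 227.6 150. ] base [523.9 227.9 148. ]
[395, 70, 19, 116, 1672] [403.  70.] [404. 185.] z12 [469.  281.2  12. ] [564.5 276.2  12. ] tip150 [487.7 248.  150. ] [543.6 245.1 150. ] base [543.9 245.5 148. ]
```

Aligned within about 1 mm; tighten.

```bash
python3 -m inch '[[[0,0,0],[0,0,5]],[[0,0,0],[0,0,5]],[[0,0,0],[0,0,5]],[[0,0,0],[0,0,5]],[[0,0,0],[0,0,5]],[[0,0,0],[0,0,5]],[[0,0,0],[0,0,5]],[[0,0,0],[0,0,5]],[[0,0,0],[0,0,5]],[[0,0,0],[0,0,5]],[[0,0,0],[0,0,5]],[[0,0,0],[0,0,5]],[[0,0,0],[0,0,5]],[[0,0,0],[0,0,5]],[[0,0,0],[0,0,5]],[[0,0,0],[0,0,3]],[[0,0,0],[0,0,0]],[[0,0,0],[0,0,0]]]'
python3 - <<'E'
from h import *
print(telemetry.read_state()["wrist_torque"]); d=grab("wrist","w4")
E
python3 peg.py
```

```text
time: 9.08
position: [583.8, 193.5, 166.7]
ee_rot: [0.0, 0.674, 0.739, 0.001]
wrist_force: [4.2, 6.4, -2.5]
opening: 10.0
gripper_force: 40.0
[ 1.58197475 -0.8849106   0.33269066]
[148, 129, 70, 17, 450] [148. 132.] [217. 143.] z12 [436.3 253.5  12. ] [496.7 249.7  12. ] tip150 [494.7 257.2 150. ] [530.1 254.9 150. ] base [529.7 254.9 148. ]
[133, 144, 110, 31, 1561] [133. 149.] [242. 166.] z12 [423.6 238.1  12. ] [518.8 231.6  12. ] tip150 [487.3 248.1 150. ] [543.1 244.4 150. ] base [542.8 244.2 148. ]
[260, 147, 20, 9, 118] [260. 149.] [279. 152.] z12 [533.8 247.7  12. ] [550.  246.2  12. ] tip150 [551.9 253.8 150. ] [561.4 252.9 150. ] base [561.3 252.8 148. ]
```

View pics/w4.png

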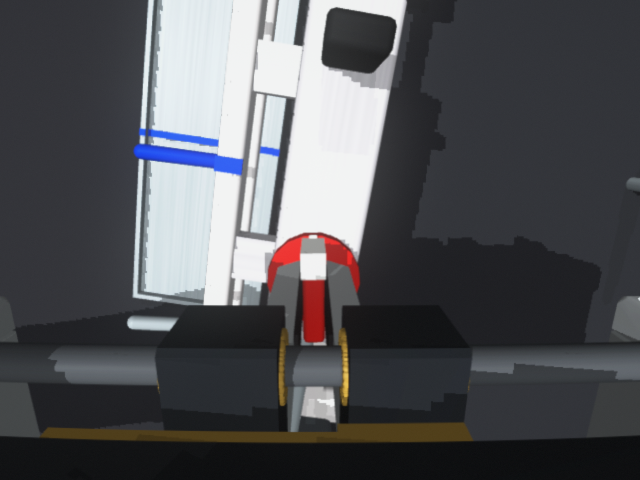

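Bar stands 81° clockwise of its zero (clamp ≈1.4, at the stop); blue peg lies 1–2 mm from the line. Release and go over the cups.

```bash
python3 -m inch '[[[0,0,0],[0,0,0]],[[0,0,0],[0,0,0]],[[0,0,0],[0,0,0]],[[0,0,0],[0,0,0]],[[0,0,-3],[0,0,0]],[[0,0,-4],[0,0,0]],[[0,0,-4],[0,0,0]],[[0,0,-4],[0,0,0]],[[0,0,-2.3],[0,0,0]]]' 0.4
python3 -m inch '[[[-3.25,-0.76,0],[0,0,0]],[[-3.25,-0.76,0],[0,0,0]],[[-3.25,-0.76,0],[0,0,0]],[[-3.25,-0.76,0],[0,0,0]],[[-3.25,-0.76,0],[0,0,0]],[[-3.25,-0.76,0],[0,0,0]],[[-3.25,-0.76,0],[0,0,0]],[[-3.25,-0.76,0],[0,0,0]],[[-3.25,-0.76,0],[0,0,0]],[[-3.25,-0.76,0],[0,0,0]],[[-3.25,-0.76,0],[0,0,0]],[[-3.25,-0.76,0],[0,0,0]],[[-3.25,-0.76,0],[0,0,0]],[[-3.25,-0.76,0],[0,0,0]],[[0,0,0],[0,0,0]],[[0,0,0],[0,0,0]]]'
python3 - <<'E'
from h import *
d=grab("wrist","w5")
E
```

```text
time: 9.93
position: [584.0, 191.7, 343.9]
ee_rot: [0.001, 0.674, 0.738, 0.002]
wrist_force: [-0.0, 0.6, -0.0]
opening: 37.3
gripper_force: 0.0
time: 11.27
position: [517.7, -272.7, 339.4]
ee_rot: [0.0, 0.676, 0.737, -0.0]
wrist_force: [0.7, 1.2, -0.4]
opening: 37.8
gripper_force: 0.0
```

View pics/w5.png

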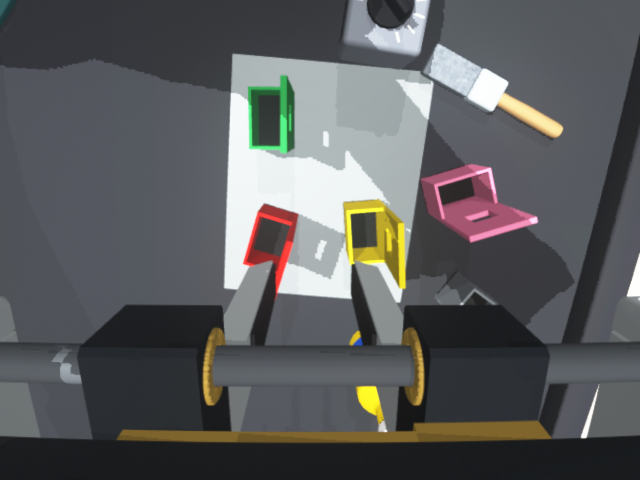

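Green cup: box (249-290, 86-150), plate strip u≈281-294; red (270,235) and yellow (375,235) below. Get corners.

```bash
cat > cup.py <<'E'
from h import *
import sys
RNG={"green":((50,100,30),(85,255,255)),"red":((0,150,60),(8,255,255)),"yellow":((22,150,60),(34,255,255))}
def hull(col,cam="wrist",vmax=480,box=None):
    d=grab(cam); hsv=cv2.cvtColor(d["image"],cv2.COLOR_BGR2HSV)
    k=cv2.inRange(hsv,*RNG[col]); k[vmax:]=0
    if box: z=np.zeros_like(k); a,b,c,e=box; z[b:e,a:c]=k[b:e,a:c]; k=z
    c=max(cv2.findContours(k,0,1)[0],key=cv2.contourArea)
    h=cv2.approxPolyDP(cv2.convexHull(c),2.5,True)[:,0]
    for p in h: print(col,p,"z150",onz(d,*p,150).round(1)[:2],"z65",onz(d,*p,65).round(1)[:2],"z0",onz(d,*p,0).round(1)[:2])
    return d,k
if __name__=="__main__":
    hull(sys.argv[1])
E
python3 cup.py green; python3 -c "
from cup import *
d,k=hull('yellow',vmax=300)
i=d['image']; cv2.imwrite('pics/w5c.png',cv2.resize(i[60:300,230:420],None,fx=3,fy=2.5))"
```

```text
green [283  77] z150 [ 480.4 -152.1] z65 [ 473.  -140.6] z0 [ 467.3 -131.8]
green [293  96] z150 [ 490.8 -167.9] z65 [ 485.8 -160. ] z0 [ 482. -154.]
green [292 148] z150 [ 493.6 -215. ] z65 [ 489.2 -218. ] z0 [ 485.9 -220.3]
green [285 154] z150 [ 487.4 -221.2] z65 [ 481.6 -225.6] z0 [ 477.1 -229. ]
green [249 149] z150 [ 452.9 -219.5] z65 [ 439.2 -223.6] z0 [ 428.6 -226.7]
green [247  88] z150 [ 448.1 -164.5] z65 [ 433.2 -155.9] z0 [ 421.9 -149.3]
yellow [343 205] z150 [ 548.2 -264.1] z65 [ 556.3 -278.7] z0 [ 562.6 -289.8]
yellow [377 202] z150 [ 581.1 -258.1] z65 [ 596.9 -271.2] z0 [ 608.9 -281.3]
yellow [401 226] z150 [ 608.2 -279.9] z65 [ 630.2 -298.1] z0 [ 647. -312.]
yellow [402 290] z150 [ 619.4 -347.7] z65 [ 644.  -381.5] z0 [ 662.8 -407.4]
yellow [349 266] z150 [ 561.3 -326.4] z65 [ 572.5 -355.4] z0 [ 581.  -377.5]
yellow [345 251] z150 [ 555.4 -310.9] z65 [ 565.2 -336.2] z0 [ 572.8 -355.6]
```

View pics/w5c.png

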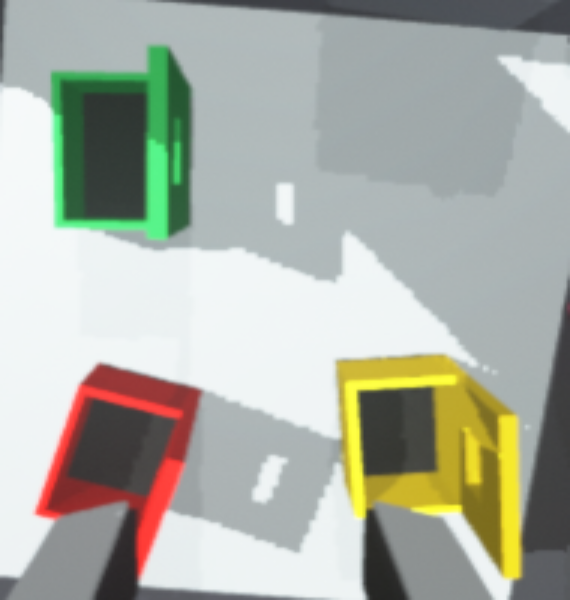

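```bash
python3 -m inch '[[[2.93,-0.92,0],[0,0,0]],[[2.93,-0.92,0],[0,0,0]],[[2.93,-0.92,0],[0,0,0]],[[0,0,4],[0,0,0]],[[0,0,4],[0,0,0]],[[0,0,4],[0,0,0]],[[0,0,4],[0,0,0]],[[0,0,2.5],[0,0,0]],[[0,0,2],[0,0,0]],[[0,0,1.1],[0,0,0]],[[0,0,0],[0,0,0]],[[0,0,0],[0,0,0]]]' 0.4
python3 -m inch '[[[0,0,0],[0,0,0]],[[0,0,0],[0,0,0]],[[0,0,0],[0,0,0]],[[0,0,0],[0,0,0]],[[0,0,0],[0,0,0]],[[0,0,0],[0,0,0]],[[0,0,0],[0,0,0]],[[0,0,0],[0,0,0]]]' 0 25
```

```text
time: 12.42
position: [483.6, -185.4, 124.1]
ee_rot: [0.0, 0.674, 0.739, 0.0]
wrist_force: [0.1, -0.2, -0.3]
opening: 37.3
gripper_force: 0.0
time: 13.08
position: [483.1, -185.8, 123.8]
ee_rot: [-0.0, 0.674, 0.738, 0.0]
wrist_force: [-2.6, 0.3, 7.1]
opening: 6.0
gripper_force: 25.0
```

Gripped (6 mm plate). Lift, align with the stand, and carry to the left peg's front.

```bash
python3 -m inch '[[[0,0,-2],[0,0,0]],[[0,0,-3],[0,0,0]],[[0,0,-2.6],[0,0,0]],[[0,0,0],[0,0,4.4]],[[0,0,0],[0,0,4.5]],[[0,0,0],[0,0,0]]]'
python3 -m inch '[[[1.5,-0.2,0],[0,0,0]],[[2.9,-0.43,0],[0,0,0]],[[2.9,-0.43,0],[0,0,0]],[[2.9,-0.43,0],[0,0,0]],[[2.9,-0.43,0],[0,0,0]],[[2.9,-0.43,0],[0,0,0]],[[2.9,-0.43,0],[0,0,0]],[[2.9,-0.43,0],[0,0,0]],[[2.9,-0.43,0],[0,0,0]],[[2.9,-0.43,0],[0,0,0]],[[2.9,-0.43,0],[0,0,0]],[[2.9,-0.43,0],[0,0,0]],[[2.9,-0.43,0],[0,0,0]],[[2.9,-0.43,0],[0,0,0]],[[2.9,-0.43,0],[0,0,0]],[[2.9,-0.43,0],[0,0,0]],[[2.9,-0.43,0],[0,0,0]],[[2.9,-0.43,0],[0,0,0]],[[2.2,-0.3,0],[0,0,0]],[[0,0,0],[0,0,0]]]'
python3 - <<'E'
from h import *
d=grab("wrist","w6")
print(proj(d,(531.8,342.3,142)),proj(d,(493.8,344.8,150)))
E
```

```text
time: 13.58
position: [483.3, -185.6, 199.7]
ee_rot: [0.0, 0.731, 0.683, 0.0]
wrist_force: [-0.7, -0.3, -2.2]
opening: 6.0
gripper_force: 25.0
time: 15.25
position: [437.9, 352.6, 198.6]
ee_rot: [-0.0, 0.727, 0.687, -0.0]
wrist_force: [-0.3, -0.2, -2.1]
opening: 6.2
gripper_force: 25.0
[457.11840722 253.74084988] [401.864738   257.10254317]
```

View pics/w6.png

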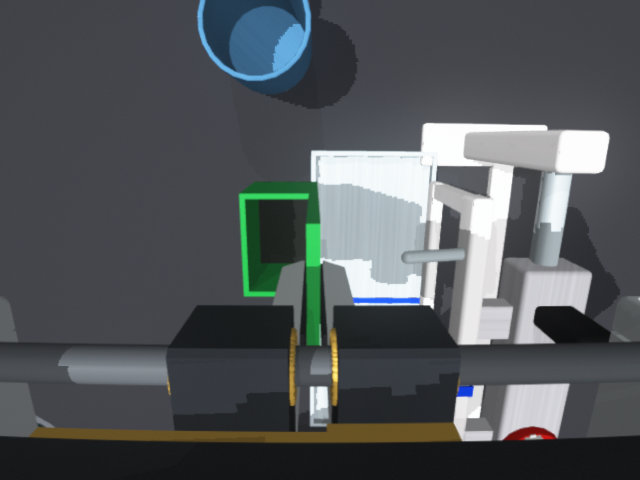

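```bash
python3 - <<'E'
from h import *
d=grab("wrist")
for p in [(241,196),(243,296)]: print(onz(d,*p,198.6-123.8+65).round(1))
print("tip",onz(d,403,257,151).round(1),"bar",onz(d,463,255,146).round(1))
E
```

```text
[395.4 385.  139.8]
[389.7 317.1 139.8]
tip [495.  342.3 151. ] bar [534.8 339.7 146. ]
```

```bash
python3 -m inch '[[[-0.3,0,2.6],[0,0,0.4]],[[0,2,0],[0,0,0]],[[0,2,0],[0,0,0]],[[0,1.5,0],[0,0,0]],[[0,1.5,0],[0,0,0]],[[0,1.2,0],[0,0,0]],[[0,1,0],[0,0,0]],[[0,0,0],[0,0,0]],[[0,0,0],[0,0,0]]]'
python3 - <<'E'
from h import *
d=grab("wrist","w7")
E
```

```text
time: 16.1
position: [531.1, 337.6, 173.2]
ee_rot: [0.0, 0.732, 0.681, -0.0]
wrist_force: [0.6, 0.1, -1.5]
opening: 6.0
gripper_force: 25.0
```

View pics/w7.png

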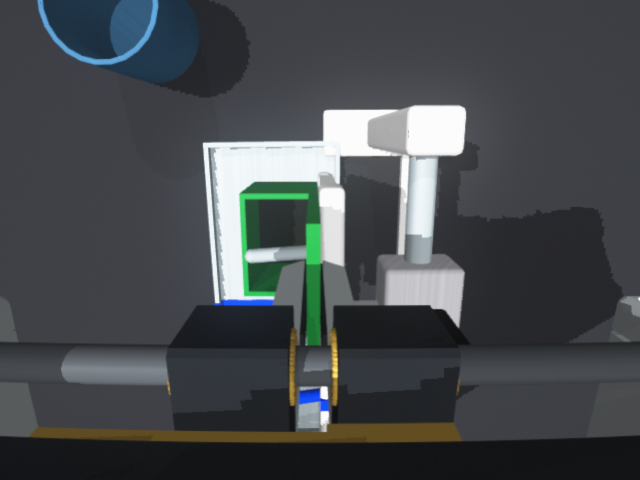

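Green plate is over the peg with no contact forces; cup sits ~5 mm to the right of the peg, so shift it, then lower.

```bash
python3 -m inch '[[[0.5,0,0],[0,0,0]],[[0,0,0.5],[0,0,0]],[[0,0,0.5],[0,0,0]],[[0,0,0.4],[0,0,0]],[[0,0,0],[0,0,0]],[[0,0,0],[0,0,0]]]'
```

```text
time: 16.65
position: [531.2, 343.5, 159.1]
ee_rot: [0.0, 0.732, 0.681, -0.0]
wrist_force: [0.8, -0.5, -2.2]
opening: 5.8
gripper_force: 25.0
```

```bash
python3 -m inch '[[[0,0,0.2],[0,0,0]],[[0,0,0],[0,0,0]],[[0,0,0],[0,0,0]]]'; python3 -m inch '[[[0,0,0.15],[0,0,0]],[[0,0,0],[0,0,0]],[[0,0,0],[0,0,0]]]'
```

```text
time: 16.9
position: [531.5, 343.6, 157.9]
ee_rot: [-0.0, 0.732, 0.681, 0.0]
wrist_force: [-1.6, -0.4, 4.9]
opening: 5.8
gripper_force: 25.0
time: 17.15
position: [532.0, 343.8, 157.3]
ee_rot: [0.0, 0.732, 0.681, 0.001]
wrist_force: [-3.9, -2.2, 15.6]
opening: 5.7
gripper_force: 25.0
```

The eye has settled on the peg. Release gently and rise.

```bash
python3 -m inch '[[[0,0,-0.2],[0,0,0]],[[0,0,0],[0,0,0]],[[0,0,0],[0,0,0]],[[0,0,0],[0,0,0]],[[0,0,-2],[0,0,0]],[[0,0,-3],[0,0,0]],[[0,0,-4],[0,0,0]],[[0,0,-4],[0,0,0]],[[0,0,-4],[0,0,0]],[[0,0,0],[0,0,0]]]' 0.18
python3 - <<'E'
from h import *
d=grab("wrist","w8")
from cup import hull
hull("green")
E
```

```text
time: 17.98
position: [533.5, 344.2, 335.6]
ee_rot: [0.0, 0.732, 0.681, 0.005]
wrist_force: [0.8, 0.4, 0.0]
opening: 17.3
gripper_force: 0.0
green [274 168] z150 [500.1 387.1] z65 [491.4 381.1] z0 [484.7 376.6]
green [312 168] z150 [535.8 384.6] z65 [535.5 378. ] z0 [535.2 372.9]
green [314 256] z150 [531.6 298. ] z65 [530.3 271. ] z0 [529.3 250.4]
green [271 233] z150 [491.2 324.5] z65 [480.4 303.8] z0 [472.1 287.9]
green [269 171] z150 [495.2 384.7] z65 [485.3 378.1] z0 [477.7 373.1]
```

View pics/w8.png

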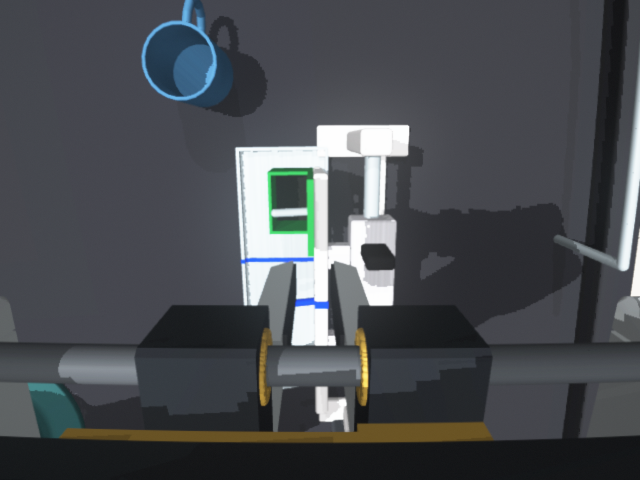

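Green hangs on the left peg, plate flat against the bar (314,180-255). Go back over the other cups for a view.

```bash
python3 -m inch '[[[-3.8,0.09,-0.4],[0,0,0]],[[-3.8,0.09,-0.4],[0,0,0]],[[-3.8,0.09,-0.4],[0,0,0]],[[-3.8,0.09,-0.4],[0,0,0]],[[-3.8,0.09,-0.4],[0,0,0]],[[-3.8,0.09,-0.4],[0,0,0]],[[-3.8,0.09,-0.4],[0,0,0]],[[-3.8,0.09,-0.4],[0,0,0]],[[-3.8,0.09,-0.4],[0,0,0]],[[-3.8,0.09,-0.4],[0,0,0]],[[-3.8,0.09,0],[0,0,0]],[[-3.8,0.09,0],[0,0,0]],[[-3.8,0.09,0],[0,0,0]],[[-3.8,0.09,0],[0,0,0]],[[-3.8,0.09,0],[0,0,0]],[[-3.8,0.09,0],[0,0,0]],[[-3.8,0.09,0],[0,0,0]],[[-3.8,0.09,0],[0,0,0]],[[0,0,0],[0,0,0]],[[0,0,0],[0,0,0]]]' 0.4
python3 - <<'E'
from h import *
from cup import hull
hull("red",vmax=300); d,k=hull("yellow",vmax=300)
cv2.imwrite("pics/w9.png",cv2.resize(d["image"][60:300,150:450],None,fx=2.5,fy=2.5))
E
```

```text
time: 19.75
position: [497.1, -342.0, 366.2]
ee_rot: [-0.001, 0.734, 0.68, -0.001]
wrist_force: [-0.3, 0.3, -0.1]
opening: 37.4
gripper_force: 0.0
red [278 160] z150 [ 464.5 -294.2] z65 [ 456.1 -298.8] z0 [ 449.7 -302.3]
red [312 164] z150 [ 499.  -300.9] z65 [ 498.  -306.9] z0 [ 497.3 -311.6]
red [304 236] z150 [ 484.5 -376.6] z65 [ 480.5 -398.9] z0 [ 477.4 -416. ]
red [270 214] z150 [ 450.5 -349.8] z65 [ 439.2 -366.4] z0 [ 430.5 -379.1]
red [275 163] z150 [ 461.1 -297. ] z65 [ 452.  -302.2] z0 [ 445.1 -306.2]
yellow [417 138] z150 [ 608.2 -280.4] z65 [ 630.7 -282.4] z0 [ 647.8 -283.9]
yellow [429 203] z150 [ 620.3 -348.3] z65 [ 645.3 -364.9] z0 [ 664.4 -377.6]
yellow [371 199] z150 [ 559.1 -339.7] z65 [ 571.  -354.4] z0 [ 580.1 -365.7]
yellow [366 193] z150 [ 554.2 -332.9] z65 [ 564.9 -346.3] z0 [ 573.2 -356.4]
yellow [357 146] z150 [ 547.  -284.1] z65 [ 556.2 -286.9] z0 [ 563.3 -289.1]
yellow [388 138] z150 [ 578.8 -278.3] z65 [ 594.8 -279.9] z0 [ 607.1 -281.1]
```

Yellow: plate edge length 69 mm ✓., yaw +10°, plate middle (611,-315). Red: rim edge 68 mm ✓., yaw −11.7°, plate middle (492,-342.5). Take red first.

```bash
python3 -m inch '[[[-0.05,-0.5,0],[0,0,3.7]],[[0,0,0],[0,0,3.6]],[[0,0,4],[0,0,0]],[[0,0,4],[0,0,0]],[[0,0,4],[0,0,0]],[[0,0,4],[0,0,0]],[[0,0,4],[0,0,0]],[[0,0,2.5],[0,0,0]],[[0,0,1.7],[0,0,0]],[[0,0,0],[0,0,0]],[[0,0,0],[0,0,0]]]' 0.45
python3 -m inch '[[[0,0,0],[0,0,0]],[[0,0,0],[0,0,0]],[[0,0,0],[0,0,0]],[[0,0,0],[0,0,0]],[[0,0,0],[0,0,0]],[[0,0,0],[0,0,0]],[[0,0,0],[0,0,0]],[[0,0,0],[0,0,0]]]' 0 25
```

```text
time: 20.77
position: [493.9, -338.6, 125.9]
ee_rot: [-0.001, 0.773, 0.634, -0.0]
wrist_force: [-0.1, -0.1, 0.4]
opening: 42.2
gripper_force: 0.0
time: 21.43
position: [493.3, -340.0, 126.3]
ee_rot: [-0.0, 0.774, 0.633, -0.0]
wrist_force: [-3.1, 2.2, 6.7]
opening: 6.0
gripper_force: 25.0
```

```bash
python3 -m inch '[[[0,0,-2],[0,0,0]],[[0,0,-3],[0,0,0]],[[0,0,-2.4],[0,0,0]],[[0,0,0],[0,0,-3.8]],[[0,0,0],[0,0,-3.9]],[[0,0,0],[0,0,0]]]'
python3 -m inch '[[[1.7,-0.3,0],[0,0,0]],[[3.1,-0.52,0],[0,0,0]],[[3.1,-0.52,0],[0,0,0]],[[3.1,-0.52,0],[0,0,0]],[[3.1,-0.52,0],[0,0,0]],[[3.1,-0.52,0],[0,0,0]],[[3.1,-0.52,0],[0,0,0]],[[3.1,-0.52,0],[0,0,0]],[[3.1,-0.52,0],[0,0,0]],[[3.1,-0.52,0],[0,0,0]],[[3.1,-0.52,0],[0,0,0]],[[3.1,-0.52,0],[0,0,0]],[[3.1,-0.52,0],[0,0,0]],[[3.1,-0.52,0],[0,0,0]],[[3.1,-0.52,0],[0,0,0]],[[3.1,-0.52,0],[0,0,0]],[[3.1,-0.52,0],[0,0,0]],[[3.1,-0.52,0],[0,0,0]],[[3,-0.5,0],[0,0,0]],[[1,0,0],[0,0,0]]]'
python3 -m inch '[[[0,0,0],[0,0,0]],[[0,0,0],[0,0,0]]]'
python3 peg.py; python3 -c "
from cup import *
hull('red',vmax=300,box=(150,100,330,300))"
```

```text
time: 21.93
position: [493.7, -339.9, 200.3]
ee_rot: [0.0, 0.728, 0.685, 0.0]
wrist_force: [-0.2, 0.3, -2.4]
opening: 5.8
gripper_force: 25.0
time: 23.6
position: [433.7, 253.2, 199.5]
ee_rot: [-0.0, 0.729, 0.685, -0.0]
wrist_force: [0.3, 0.5, -2.3]
opening: 6.0
gripper_force: 25.0
time: 23.77
position: [435.0, 248.5, 199.6]
ee_rot: [0.0, 0.73, 0.683, -0.001]
wrist_force: [0.5, -0.8, -2.2]
opening: 6.0
gripper_force: 25.0
[318, 200, 105, 6, 563] [318. 203.] [422. 202.] z12 [440.6 254.   12. ] [542.3 248.1  12. ] tip150 [440.4 278.1 150. ] [503.8 274.4 150. ] base [504.3 274.  148. ]
[397, 236, 62, 15, 717] [397. 245.] [458. 241.] z12 [517.1 205.4  12. ] [579.1 205.6  12. ] tip150 [488.1 247.8 150. ] [526.7 247.9 150. ] base [527.5 247.3 148. ]
[463, 240, 23, 12, 257] [463. 246.] [485. 245.] z12 [584.  200.4  12. ] [606.7 199.4  12. ] tip150 [529.8 244.7 150. ] [543.9 244.1 150. ] base [544.8 243.4 148. ]
red [314 187] z150 [438.8 287.1] z65 [438.3 275.8] z0 [437.9 267.3]
red [319 229] z150 [440.2 260.8] z65 [440.2 239.9] z0 [440.2 223.8]
red [320 298] z150 [438.  214.8] z65 [437.1 176.6] z0 [436.5 147.5]
red [245 299] z150 [389.2 217.2] z65 [370.3 180. ] z0 [355.7 151.5]
red [240 198] z150 [393.5 283.4] z65 [376.1 270.8] z0 [362.8 261.2]
red [255 186] z150 [403.4 290.1] z65 [389.6 279.9] z0 [379.1 272.2]
```

```bash
python3 -m inch '[[[0.4,0,1.2],[0,0,0]],[[0.34,0,1.2],[0,0,0]],[[0,2,0],[0,0,0]],[[0,2,0],[0,0,0]],[[0,1.5,0],[0,0,0]],[[0,1.5,0],[0,0,0]],[[0,1,0],[0,0,0]],[[0,0.9,0],[0,0,0]],[[0,0,0],[0,0,0]],[[0,0,0],[0,0,0]]]'
```

```text
time: 24.7
position: [524.1, 250.5, 175.4]
ee_rot: [0.0, 0.73, 0.684, -0.0]
wrist_force: [-0.2, -0.7, 0.1]
opening: 5.4
gripper_force: 25.0
```

```bash
python3 -m inch '[[[0,0,0],[0,0,0]],[[0,0,0],[0,0,0]]]'; python3 - <<'E'
from h import *
from cup import hull
d,k=hull("red",vmax=300,box=(150,100,340,300))
E
python3 peg.py; python3 -c "
from h import *
d=grab('wrist'); cv2.imwrite('pics/w10.png',d['image'])"
```

```text
time: 24.87
position: [523.8, 251.0, 176.0]
ee_rot: [-0.0, 0.729, 0.684, 0.0]
wrist_force: [-0.0, 0.3, -2.2]
opening: 5.4
gripper_force: 25.0
red [315 189] z150 [527.9 292.3] z65 [527.5 280.7] z0 [527.3 271.8]
red [320 298] z150 [526.8 228.6] z65 [526.1 190.6] z0 [525.5 161.5]
red [245 298] z150 [483.2 231.3] z65 [464.4 194.4] z0 [450.  166.2]
red [241 198] z150 [487.3 289.9] z65 [470.2 277.4] z0 [457.1 267.7]
red [258 187] z150 [497.2 295.3] z65 [484.1 285. ] z0 [474.1 277.1]
[210, 213, 30, 8, 174] [210. 217.] [239. 215.] z12 [428.9 254.2  12. ] [456.1 253.9  12. ] tip150 [469.  280.8 150. ] [485.3 280.6 150. ] base [484.9 280.2 148. ]
[250, 261, 46, 17, 465] [250. 272.] [295. 264.] z12 [460.  197.4  12. ] [504.5 203.6  12. ] tip150 [487.6 246.8 150. ] [514.2 250.6 150. ] base [514.1 249.9 148. ]
```

```bash
python3 -m inch '[[[0,0.05,0.5],[0,0,0]],[[0,0.05,0.5],[0,0,0]],[[0,0,0.4],[0,0,0]],[[0,0,0],[0,0,0]],[[0,0,0],[0,0,0]]]'; python3 -m inch '[[[0,0,0.2],[0,0,0]],[[0,0,0],[0,0,0]],[[0,0,0],[0,0,0]]]'
```

```text
time: 25.43
position: [525.2, 250.5, 161.6]
ee_rot: [0.0, 0.73, 0.684, -0.0]
wrist_force: [0.5, 1.0, -1.8]
opening: 5.8
gripper_force: 25.0
time: 25.68
position: [525.6, 250.6, 160.3]
ee_rot: [0.0, 0.73, 0.684, 0.0]
wrist_force: [-0.8, -0.5, 4.2]
opening: 5.8
gripper_force: 25.0
```

```bash
python3 -m inch '[[[0,0,0],[0,0,0]],[[0,0,0],[0,0,0]],[[0,0,0],[0,0,0]],[[0,0,0],[0,0,0]],[[0,0,-2],[0,0,0]],[[0,0,-3],[0,0,0]],[[0,0,-4],[0,0,0]],[[0,0,-4],[0,0,0]],[[0,0,-4],[0,0,0]],[[0,0,-2],[0,0,0]],[[0,0,0],[0,0,0]]]' 0.18
python3 - <<'E'
from cup import *
hull("red",vmax=300,box=(230,100,340,300)); hull("green",vmax=300)
E
python3 -m inch '[[[-3.7,0.47,0],[0,0,0]],[[-3.7,0.47,0],[0,0,0]],[[-3.7,0.47,0],[0,0,0]],[[-3.7,0.47,0],[0,0,0]],[[-3.7,0.47,0],[0,0,0]],[[-3.7,0.47,0],[0,0,0]],[[-3.7,0.47,0],[0,0,0]],[[-3.7,0.47,0],[0,0,0]],[[-3.7,0.47,0],[0,0,0]],[[-3.7,0.47,0],[0,0,0]],[[-3.7,0.47,0],[0,0,0]],[[-3.7,0.47,0],[0,0,0]],[[-3.7,0.47,0],[0,0,0]],[[-3.7,0.47,0],[0,0,0]],[[-3.7,0.47,0],[0,0,0]],[[-2,0.3,0],[0,0,0]],[[0,0,0],[0,0,0]],[[0,0,0],[0,0,0]]]' 0.4
python3 - <<'E'
from cup import *
d,k=hull("yellow",vmax=300)
E
```

```text
time: 26.6
position: [526.8, 251.0, 354.7]
ee_rot: [0.0, 0.73, 0.684, 0.003]
wrist_force: [0.7, 0.2, 0.7]
opening: 16.6
gripper_force: 0.0
red [272 172] z150 [489.4 288.3] z65 [480.3 281.4] z0 [473.3 276.2]
red [311 171] z150 [528.5 286.8] z65 [528.  279.5] z0 [527.6 274. ]
red [313 252] z150 [525.1 202.1] z65 [523.8 176.1] z0 [522.9 156.2]
red [273 231] z150 [485.  227.6] z65 [474.9 207.2] z0 [467.2 191.6]
green [315  67] z150 [537.4 383.5] z65 [539.  397.8] z0 [540.1 408.7]
green [315 149] z150 [532.6 307.8] z65 [533.1 305.1] z0 [533.5 303.1]
green [271 147] z150 [489.7 312.5] z65 [480.6 310.9] z0 [473.6 309.7]
green [269  83] z150 [493.  372.1] z65 [484.6 383.8] z0 [478.2 392.7]
time: 28.2
position: [560.8, -329.0, 348.3]
ee_rot: [-0.001, 0.73, 0.683, -0.001]
wrist_force: [0.4, 1.5, -1.1]
opening: 37.5
gripper_force: 0.0
yellow [313 158] z150 [ 563.9 -280.8] z65 [ 563.4 -285.5] z0 [ 563.  -289.1]
yellow [345 150] z150 [ 595.5 -275.2] z65 [ 602.1 -278.6] z0 [ 607.1 -281.3]
yellow [358 154] z150 [ 608.  -279.8] z65 [ 617.4 -284.3] z0 [ 624.6 -287.8]
yellow [372 221] z150 [ 619.6 -347.7] z65 [ 631.6 -367.5] z0 [ 640.8 -382.7]
yellow [324 214] z150 [ 571.3 -337.2] z65 [ 572.4 -354.7] z0 [ 573.3 -368. ]
```

Yellow is unmoved: rim edge 69.8 mm ✓., yaw +9.5°, plate middle (612,-313.5). Grasp it.

```bash
python3 -m inch '[[[0.8,2.5,0],[0,0,0]],[[0.8,2.5,0],[0,0,0]],[[0,0,0],[0,0,-6.6]],[[0,0,0],[0,0,-6.6]],[[0,0,4],[0,0,0]],[[0,0,4],[0,0,0]],[[0,0,4],[0,0,0]],[[0,0,4],[0,0,0]],[[0,0,3.5],[0,0,0]],[[0,0,2],[0,0,0]],[[0,0,0.9],[0,0,0]],[[0,0,0],[0,0,0]],[[0,0,0],[0,0,0]]]' 0.45
python3 -m inch '[[[0,0,0],[0,0,0]],[[0,0,0],[0,0,0]],[[0,0,0],[0,0,0]],[[0,0,0],[0,0,0]],[[0,0,0],[0,0,0]],[[0,0,0],[0,0,0]],[[0,0,0],[0,0,0]],[[0,0,0],[0,0,0]]]' 0 25
```

```text
time: 29.33
position: [613.1, -314.6, 127.0]
ee_rot: [0.0, 0.646, 0.764, 0.0]
wrist_force: [-1.2, 0.7, 0.3]
opening: 42.0
gripper_force: 0.0
time: 30.0
position: [612.5, -315.3, 126.2]
ee_rot: [0.0, 0.646, 0.763, -0.0]
wrist_force: [-1.5, 0.6, 4.3]
opening: 5.6
gripper_force: 25.0
```

```bash
python3 -m inch '[[[0,0,-2],[0,0,0]],[[0,0,-3],[0,0,0]],[[0,0,-2.5],[0,0,0]],[[0,0,0],[0,0,4.4]],[[0,0,0],[0,0,4.4]],[[0,0,0],[0,0,4.4]],[[-0.1,-1.5,0],[0,0,0]],[[-0.18,-2.8,0],[0,0,0]],[[-0.18,-2.8,0],[0,0,0]],[[-0.18,-2.8,0],[0,0,0]],[[-0.18,-2.8,0],[0,0,0]],[[-0.18,-2.8,0],[0,0,0]],[[-0.1,-1.7,0],[0,0,0]],[[0,0,0],[0,0,0]]]'
python3 -m inch '[[[1.5,-0.1,0],[0,0,0]],[[3,-0.27,0],[0,0,0]],[[3,-0.27,0],[0,0,0]],[[3,-0.27,0],[0,0,0]],[[3,-0.27,0],[0,0,0]],[[3,-0.27,0],[0,0,0]],[[3,-0.27,0],[0,0,0]],[[3,-0.27,0],[0,0,0]],[[3,-0.27,0],[0,0,0]],[[3,-0.27,0],[0,0,0]],[[3,-0.27,0],[0,0,0]],[[3,-0.27,0],[0,0,0]],[[3,-0.27,0],[0,0,0]],[[3,-0.27,0],[0,0,0]],[[3,-0.27,0],[0,0,0]],[[2.5,-0.2,0],[0,0,0]],[[1,0,0],[0,0,0]],[[0,0,0],[0,0,0]],[[0,0,0],[0,0,0]]]'
python3 - <<'E'
from cup import *
d,k=hull("yellow",vmax=300,box=(150,100,335,300))
cv2.imwrite("pics/w11.png",d["image"])
print(proj(d,(518.7,148.7,142)),proj(d,(480.7,151.1,150)))
E
```

```text
time: 31.17
position: [437.0, -315.4, 201.2]
ee_rot: [-0.0, 0.731, 0.683, 0.001]
wrist_force: [0.7, -0.4, -0.9]
opening: 5.8
gripper_force: 25.0
time: 32.75
position: [430.0, 156.3, 200.9]
ee_rot: [0.0, 0.729, 0.684, -0.0]
wrist_force: [0.3, -0.0, -1.1]
opening: 5.9
gripper_force: 25.0
yellow [315 181] z150 [434.3 198.9] z65 [434.2 189. ] z0 [434.  181.4]
yellow [319 216] z150 [435.5 177.2] z65 [435.7 159.3] z0 [435.9 145.6]
yellow [320 299] z150 [432.8 121.9] z65 [432.1  83.5] z0 [431.5  54.2]
yellow [245 293] z150 [384.3 129.2] z65 [365.6  93.5] z0 [351.3  66.2]
yellow [239 191] z150 [387.8 195.8] z65 [370.4 184.8] z0 [357.1 176.3]
yellow [255 180] z150 [398.2 201.8] z65 [384.7 193. ] z0 [374.3 186.3]
[448.10295109 248.12435612] [392.80053734 251.86691903]
```

View pics/w11.png

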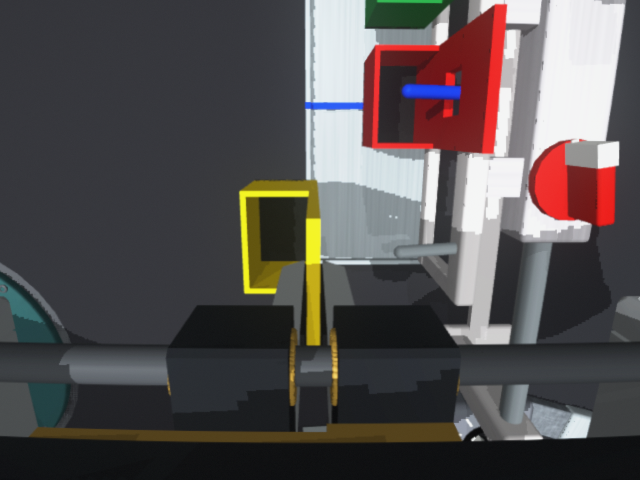

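Yellow is in front of the right peg (tip (395,251), base (457,248)); red and green hang properly. Insert.

```bash
python3 -m inch '[[[-0.1,0,1.3],[0,0,0]],[[-0.1,0,1.3],[0,0,0]],[[0,2,0],[0,0,0]],[[0,2,0],[0,0,0]],[[0,1.5,0],[0,0,0]],[[0,1.5,0],[0,0,0]],[[0,1,0],[0,0,0]],[[0,0.8,0],[0,0,0]],[[0,0,0],[0,0,0]],[[0,0,0],[0,0,0]],[[0,0,0],[0,0,0]],[[0,0,0],[0,0,0]]]'
```

```text
time: 33.8
position: [516.9, 149.1, 175.1]
ee_rot: [-0.0, 0.729, 0.684, 0.0]
wrist_force: [0.7, -0.2, -0.9]
opening: 5.6
gripper_force: 25.0
```

```bash
python3 -m inch '[[[0,0.1,0.5],[0,0,0]],[[0,0.05,0.5],[0,0,0]],[[0,0,0.4],[0,0,0]],[[0,0,0],[0,0,0]],[[0,0,0],[0,0,0]]]'; python3 -m inch '[[[0,0,0.2],[0,0,0]],[[0,0,0],[0,0,0]],[[0,0,0],[0,0,0]]]'
```

```text
time: 34.22
position: [518.9, 148.9, 160.6]
ee_rot: [-0.0, 0.73, 0.684, -0.0]
wrist_force: [0.4, 1.1, 0.5]
opening: 5.9
gripper_force: 25.0
time: 34.47
position: [519.6, 149.0, 159.6]
ee_rot: [0.0, 0.73, 0.684, 0.001]
wrist_force: [-2.3, 0.2, 12.7]
opening: 5.9
gripper_force: 25.0
```

```bash
python3 -m inch '[[[0,0,-0.1],[0,0,0]],[[0,0,0],[0,0,0]],[[0,0,0],[0,0,0]],[[0,0,0],[0,0,0]],[[0,0,-2],[0,0,0]],[[0,0,-3],[0,0,0]],[[0,0,-4],[0,0,0]],[[0,0,-4],[0,0,0]],[[0,0,-4],[0,0,0]],[[-3.5,0.8,0],[0,0,0]],[[-3.5,0.8,0],[0,0,0]],[[-3.5,0.8,0],[0,0,0]],[[-3.5,0.8,0],[0,0,0]],[[-3.5,0.8,0],[0,0,0]],[[-3.5,0.8,0],[0,0,0]],[[-3.5,0.8,0],[0,0,0]],[[0,0,0],[0,0,0]],[[0,0,0],[0,0,0]]]' 0.18
python3 - <<'E'
from cup import *
d=grab("wrist","w12"); i=d["image"]
hsv=cv2.cvtColor(i,cv2.COLOR_BGR2HSV)
print(proj(d,(572,-60,124)))
g=cv2.inRange(hsv,(50,120,80),(85,255,255)); n,l,s,c=cv2.connectedComponentsWithStats(g)
for j in range(1,n):
    if s[j,4]>10: print("green",s[j].tolist(),c[j].round(1))
t=grab("top"); a=cv2.resize(t["image"][200:310,160:360],(800,440),interpolation=cv2.INTER_CUBIC)
u,v=proj(d,(572,-60,124)).astype(int); b=i[max(0,v-55):v+55,max(0,u-100):u+100]; print("crop origin",max(0,u-100),max(0,v-55),b.shape)
b=cv2.resize(b,None,fx=4,fy=4,interpolation=cv2.INTER_CUBIC)
cv2.imwrite("pics/w12b.png",cv2.resize(b,(600,int(600*b.shape[0]/b.shape[1]))))
cv2.imwrite("pics/top3.png",a)
E
```

```text
time: 35.97
position: [558.8, -101.6, 329.8]
ee_rot: [0.0, 0.731, 0.682, -0.0]
wrist_force: [-0.2, 0.7, -0.7]
opening: 16.7
gripper_force: 0.0
[323.05296678 163.39770943]
green [334, 128, 10, 16, 101] [338.4 135.3]
crop origin 223 108 (110, 200, 3)
```

View pics/w12.png

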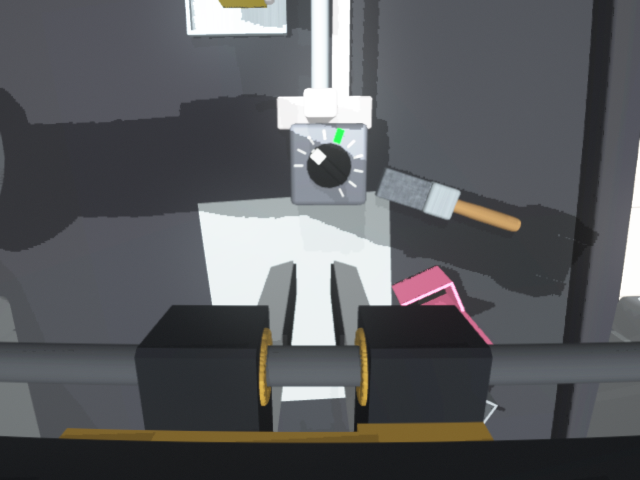

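Dial disc at (329,165), white pointer at (318,156), green tick at (338,135). Compute centre and angles.

```bash
cat > dial.py <<'E'
from h import *
def dial():
    d=grab("wrist"); i=d["image"]; u,v=proj(d,(572,-62,100)).astype(int)
    hsv=cv2.cvtColor(i,cv2.COLOR_BGR2HSV)
    k=cv2.inRange(hsv,(0,0,0),(180,255,45)); m=np.zeros_like(k); cv2.circle(m,(int(u),int(v)),32,255,-1); k&=m
    c=max(cv2.findContours(k,0,1)[0],key=cv2.contourArea); (a,b),r=cv2.minEnclosingCircle(c)
    C=onz(d,a,b,98); print("disc",a,b,r,C.round(1),"diam",np.linalg.norm(onz(d,a-r,b,98)-onz(d,a+r,b,98)))
    w=cv2.inRange(hsv,(0,0,150),(180,60,255)); m2=np.zeros_like(k); cv2.circle(m2,(int(a),int(b)),int(r*.9),255,-1); w&=m2
    n,l,s,ce=cv2.connectedComponentsWithStats(w); j=1+np.argmax(s[1:,4]); W=onz(d,*ce[j],124)
    g=cv2.inRange(hsv,(50,120,80),(85,255,255)); g[:,:]&=cv2.dilate(m2,np.ones((61,61))); G=onz(d,*np.argwhere(g)[:,::-1].mean(0),90)
    print("white",ce[j],s[j,4],W.round(1),"green",G.round(1))
    f=lambda P:np.degrees(np.arctan2(*(P-C)[1::-1]))
    print("dirs white,green deg",f(W),f(G),"dial est",np.radians((180-3.7-f(W))%360),"green est",np.radians((180-3.7-f(G))%360),"rW",np.linalg.norm((W-C)[:2]))
    return d
if __name__=="__main__": dial()
E
python3 dial.py
```

```text
Traceback (most recent call last):
  File "dial.py", line 15, in <module>
    if __name__=="__main__": dial()
                             ~~~~^^
  File "dial.py", line 6, in dial
    c=max(cv2.findContours(k,0,1)[0],key=cv2.contourArea); (a,b),r=cv2.minEnclosingCircle(c)
ValueError: max() iterable argument is empty
```

```bash
python3 - <<'E'
from h import *
d=grab("wrist"); h=cv2.cvtColor(d["image"],cv2.COLOR_BGR2HSV); print(proj(d,(572,-62,100)),h[150:182:4,300:360:4,2])
E
```

```text
[322.58879951 167.27510352] [[163 163 163 151 122  64  65  65  68  73 118 233 254 232 233]
 [245 181 162 213 247 204  62  62  62  62  62  81 224 232 232]
 [162 176 158 246 252 252 208  59  60  59  59  61 122 186 213]
 [160 163  88 214 252 252 207  54  59  58  59  59  60 164 186]
 [163 161  62  55 201 226  58  57  53  56  56  57  57 159 161]
 [197 162  58  54  54  53  54  57  57  51  55  56  55 157 159]
 [160 159  62  53  53  54  53  52  55  55  52  54  56 162 242]
 [159 159 129  53  52  52  52  52  51  55  54  49  73 159 159]]
```

```bash
sed -i 's/(180,255,45)/(180,255,100)/' dial.py; python3 dial.py
```

```text
disc 328.7845764160156 169.14894104003906 22.210630416870117 [578.6 -64.4  98. ] diam 47.62649132782244
white [318.34751773 160.5035461 ] 141 [567.7 -52.9 124. ] green [591. -34.  90.]
dirs white,green deg 133.51138175699785 67.79419692998178 dial est 0.7468022707192988 green est 1.8937835210923895 rW 15.807869039370088
```

Disc diameter 47.6 mm ✓., green tick at 1.894 ✓., dial now at 0.747, so the turn is +66°. Bar needs finger axis at 43.5°.

```bash
python3 -m inch '[[[1.92,0.86,0],[0,0,0]],[[1.92,0.86,0],[0,0,0]],[[0,0,0],[0,0,-6]],[[0,0,0],[0,0,-6]],[[0,0,0],[0,0,-6]],[[0,0,0],[0,0,-6]],[[0,0,0],[0,0,-6]],[[0,0,0],[0,0,-6]],[[0,0,0],[0,0,-6]],[[0,0,0],[0,0,-5.4]],[[0,0,4],[0,0,0]],[[0,0,4],[0,0,0]],[[0,0,4],[0,0,0]],[[0,0,3],[0,0,0]],[[0,0,0],[0,0,0]],[[0,0,0],[0,0,0]]]' 0.4
python3 dial.py
```

```text
time: 37.55
position: [578.4, -61.4, 180.0]
ee_rot: [-0.001, 0.393, 0.92, -0.001]
wrist_force: [0.5, -1.7, 1.0]
opening: 37.6
gripper_force: 0.0
disc 306.4170227050781 232.88864135742188 31.800561904907227 [573.5 -62.9  98. ] diam 45.06957801839418
white [309.60934183 221.20806794] 471 [565.4 -50.8 124. ] green [591. -34.  90.]
dirs white,green deg 123.59447378824868 58.71019276104888 dial est 0.9198849663912348 green est 2.0523293031051595 rW 14.500760557981794
```

```bash
python3 -m inch '[[[-0.12,-0.25,3],[0,0,0]],[[0,0,2.5],[0,0,0]],[[0,0,1.5],[0,0,0]],[[0,0,0.8],[0,0,0]],[[0,0,0],[0,0,0]],[[0,0,0],[0,0,0]]]'
python3 -m inch '[[[0,0,0],[0,0,0]],[[0,0,0],[0,0,0]],[[0,0,0],[0,0,0]],[[0,0,0],[0,0,0]],[[0,0,0],[0,0,0]],[[0,0,0],[0,0,0]]]' 0 30
```

```text
time: 38.1
position: [578.8, -64.6, 103.7]
ee_rot: [0.001, 0.393, 0.92, 0.0]
wrist_force: [-0.1, -0.6, 0.3]
opening: 38.0
gripper_force: 0.0
time: 38.6
position: [578.1, -64.4, 102.4]
ee_rot: [0.0, 0.393, 0.92, 0.0]
wrist_force: [0.2, 1.3, 5.2]
opening: 9.6
gripper_force: 30.0
```

```bash
python3 -m inch '[[[0,0,0],[0,0,6]],[[0,0,0],[0,0,6]],[[0,0,0],[0,0,6]],[[0,0,0],[0,0,6]],[[0,0,0],[0,0,6]],[[0,0,0],[0,0,6]],[[0,0,0],[0,0,6]],[[0,0,0],[0,0,6]],[[0,0,0],[0,0,6]],[[0,0,0],[0,0,6]],[[0,0,0],[0,0,6.3]],[[0,0,0],[0,0,0]],[[0,0,0],[0,0,0]],[[0,0,0],[0,0,0]]]'
python3 -m inch '[[[0,0,0],[0,0,0]],[[0,0,0],[0,0,0]],[[0,0,0],[0,0,0]],[[0,0,0],[0,0,0]],[[0,0,-3],[0,0,0]],[[0,0,-4],[0,0,0]],[[0,0,-4],[0,0,0]],[[0,0,-4],[0,0,0]],[[0,0,-4],[0,0,0]],[[0,0,-4],[0,0,0]],[[-3,-1,0],[0,0,0]],[[-3,-1,0],[0,0,0]],[[0,0,0],[0,0,0]],[[0,0,0],[0,0,0]]]' 0.4
python3 dial.py; python3 - <<'E'
from cup import *
# top camera check: clamp, peg/line, cups
t=grab("top"); hsv=cv2.cvtColor(t["image"],cv2.COLOR_BGR2HSV)
for n,(lo,hi) in {**RNG,"blue":((105,120,60),(130,255,255))}.items():
    k=cv2.inRange(hsv,lo,hi); k[:200]=0;k[310:]=0;k[:,:160]=0;k[:,345:]=0
    N,l,s,c=cv2.connectedComponentsWithStats(k)
    for j in range(1,N):
        if s[j,4]>25: print(n,s[j].tolist(),c[j].round(1))
for p in [(531,341,142),(525,245.5,142),(518.7,148.6,142)]: print(proj(t,p).round(1))
E
```

```text
time: 39.77
position: [578.0, -64.5, 102.4]
ee_rot: [0.0, 0.832, 0.555, 0.0]
wrist_force: [0.3, 2.5, 6.8]
opening: 9.6
gripper_force: 30.0
time: 40.93
position: [535.5, -113.4, 332.4]
ee_rot: [-0.0, 0.833, 0.554, 0.001]
wrist_force: [-0.4, 1.3, -0.5]
opening: 37.7
gripper_force: 0.0
disc 331.97625732421875 143.65834045410156 22.46784019470215 [578.4 -64.4  98. ] diam 47.778747434439616
white [333.40310078 128.95348837] 129 [584.1 -50.8 124. ] green [591.1 -34.   90. ]
dirs white,green deg 67.41132138779336 67.27145358449155 dial est 1.9004659599289357 green est 1.9029071136140843 rW 14.703469652317862
green [165, 249, 39, 26, 466] [186.2 261.2]
red [232, 221, 17, 19, 219] [240.2 230.2]
red [203, 252, 35, 25, 400] [221.9 263.1]
yellow [244, 255, 13, 20, 81] [248.8 261.6]
yellow [259, 256, 13, 7, 72] [264.9 259. ]
blue [216, 256, 5, 14, 58] [218.2 263.3]
blue [224, 277, 4, 20, 34] [225.5 287.6]
[182.5 252.8]
[219.1 254.6]
[256.7 256.5]
```

```bash
python3 - <<'E'
from h import *
t=grab("top"); P=onz(t,218.2,263.3,146); L=onz(t,225.5,287.6,12); print(P.round(1),L.round(1),"dy along stand",((P-L)[:2]@[.0645,.998]).round(1))
s=telemetry.read_state(); print(s["time"],s["joint_velocities"].round(3)); print(order.hand_in())
E
```

```text
[502.  246.8 146. ] [450.7 250.5  12. ] dy along stand -0.4
41.0833 [-0.001  0.006 -0.002 -0.002  0.001  0.002 -0.   ]
the job is handed in; nothing more can be done
None
```

The job is handed in: the bar is on the blue line (about 0.4 mm off) and clamped fully at about 1.4 rad, green hangs on the left peg, red on the middle and yellow on the right, and the dial stands at 1.90 rad; the verdict was not returned.

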